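# Put the dish tray away and draw out the spotting-tile tray

### The arm

A 6-joint arm with a two-finger parallel gripper is mounted at the origin on the work surface. World frame = base frame: x ahead of the robot, y to its left, z up, the work surface at z = 0. Lengths are in m, angles in degrees, forces in N, time in s.
With the tool pointing down it reaches from about 0.375 to 0.75 m from the base axis. Payload 9 kg.
Tool frame: the origin (TCP) lies midway between the tips of the shut fingers; the grasp point (between the pads) lies 19 mm behind it; z points along the fingers, y is the direction in which the jaws open and shut (so a half turn about z gives the same grasp; the last joint's range is limited). The gripper opens to 85 mm and grips with 20 to 120 N. Pads are 22 mm wide; open, the fingers measure 114 mm over their backs; the gripper's body (76 mm by 85 mm) begins 54 mm behind the grasp point. The pads swing forward as they close: fully open they stand 13 mm farther back than shut.
Start: joints at [54.964, 5.964, 5.575, 89.605, 0, 77.527], TCP at [0.23, 0.554, 0.231] pointing down, gripper open.
Joint ranges: [-171.21, 171.21], [-48.23, 106.86], [-62.78, 66.21], [-105.2, 120.99], [-86.42, 89.51], [-180, 180]. Speed limits (degrees/s): [127.2, 127.2, 147.25, 180, 180, 180].

### API

Orientations are given as [roll, pitch, yaw] about the fixed x, y, z axes, in that order (R = Rz(yaw) Ry(pitch) Rx(roll)).
In Python, from cell import r gives the robot as it stands. Calls block until the motion is done:
- r.movep(position, orientation): joint-space move of the TCP to a pose.
- r.line_to(position, orientation=None, vel=0.15, threshold=None): straight line of the TCP; orientation=None keeps the orientation; vel is the mean speed in m/s. With threshold (N) it stops when the force on the tool has changed by that much, and returns True; else False.
- r.move_joints(angles): joint-space move.
- r.gripper_open() and r.gripper_close(f_grip=None): open the fingers fully, or close them until they stop; f_grip is the grip in N (None keeps the last).
- r.sleep(seconds).
- r.ik(position, orientation): joint angles nearest the present ones, or None.
- r.sense(): the state.
- r.camera(name): name is "scene" or "top" or "wrist"; returns the picture (400x640x3 uint8, red, green, blue); there is no depth.
- r.calibration(name): a dict with "camera_matrix" (3x3 intrinsics, pixels), "cam_to_world" (4x4, takes a point from camera to world coordinates). Camera axes: x right, y down, z forward; pixel columns grow to the right and rows downward; lengths in m; the calibration is good to about 2 mm. A picture is of the moment at which its call begins: read the wrist's pose just before it. calibration takes no time and is no camera call; for the wrist camera it gives the pose at the moment of the call.
A pose or a line that the arm cannot do raises r.IKError and nothing moves.
- r.hand_in(): hands the job in, once; it reports no verdict.
The state is a dict: "t": time; "joint_pos": joint angles; "qd": joint speeds; "joint_torque": joint torques, N m; "position": TCP position; "eef_rot": TCP orientation; "wrist_force": force on the tool from outside, world axes, zero at the start; "torque": the same for the moment, N m; "width": finger opening in m.
Only numpy, scipy, OpenCV 4.12 (cv2) and the standard library are available. Lean on these libraries where they do the work, as an engineer would, in place of code of your own. Each camera call takes 0.05 s, during which the arm holds its last target.

### The job

Two sample trays run on rails under low clear hoods on the lab bench; one carries a round dish, the other a square spotting tile with sixteen wells. First push the tray with the round dish fully home under its hood, then hook a fingertip behind the front lip of the tray with the spotting tile and draw it out along its rails all the way to its stop. Do not pinch the lips, lift nothing, keep the dish and the tile lying in their trays, and leave the other things on the bench alone.

Things in the scene. Friction and masses are not known exactly. Their poses are not given: they have to be found in the camera images.
- tile_tray (a joint): how far the tray with the square tile is drawn out, in m: 0 fully home, 0.12 at the outer stop. It slides level, straight towards the -x axis of point tile_lip, stays where it is left, and needs about 2 to 3 N to move; it has no spring or catch
- dish_tray (a joint): the same for the tray with the round dish: 0 fully home, 0.12 at the outer stop; it starts partly drawn out
- tile_lip (a point): on the tray with the square tile, moving with it: middle of the top edge of the rear (hood-side) face of its upright front lip, 42 mm above the bench. x points level from the lip towards the hood (drawing out goes along -x), y along the lip, z up. The lip is 8 mm thick (from here towards -x), 126 mm long, 26 mm high above the tray floor
- dish_lip (a point): the same point on the tray with the round dish, which is of identical make and whose hood and base are identical
- tile_bed (a point): centre of the bed floor of the tile tray, 114 mm behind tile_lip, 16 mm above the bench; axes as tile_lip. From the lip backwards: an empty finger well 50 mm long, 118 mm wide between side walls 12 mm high above the floor; a cross rib 7 mm high; the bed, 122 mm long, where the tile lies loose. The tray is grey plastic, 188 mm long, 126 mm wide
- dish_bed (a point): centre of the bed floor of the dish tray, 114 mm behind dish_lip; tray identical to the other
- spot_tile: loose white ceramic spotting tile, 94 x 94 x 10 mm, with 16 round wells, about 160 g, lying flat in the bed of its tray; origin at the centre of its underside
- round_dish: loose white ceramic round dish, 84 mm across, 20 mm high, about 90 g, lying in the bed of the other tray; origin at the centre of its underside
- mortar: bystander: white mortar with its pestle, 88 mm across, 80 mm high, loose on the bench; origin at the centre of its underside
- beaker: bystander: glass beaker 68 mm across, 90 mm high, loose; origin at the centre of its underside
- jar: bystander: amber jar 56 mm across, 85 mm high, loose; origin at the centre of its underside
- pencil: bystander: red pencil 168 mm long, 7 mm thick, lying on the bench; origin under the middle of its shaft
- tile_unit: fixed base and clear hood of the tile tray; origin under the hood on the bench, axes as tile_lip. Base 8 mm thick, 150 mm wide, from 200 mm before to 65 mm behind the origin, with side rails up to 22 mm above the bench, 132 mm apart. Hood from 68 mm before to 62 mm behind it, top 59 mm above the bench. With the tray home tile_lip is 125 mm before the origin
- dish_unit: the identical base and hood of the dish tray; likewise
Things that resemble listed ones, but are neither listed nor needed, are in the scene too. Leave any blue, brown or purple look-alike of the round_dish alone.

How it is judged (in metres and radians):
On the way, in this order (a step that is already met when the one before it is completed fails the run):
1. the dish tray is pushed home (value of joint dish_tray below 0.008 m), for 0.2 s.
2. a finger draws the tile tray from behind its lip (contact force between the fingers and tile_tray_c5 above 0.5 N and value of joint tile_tray above 0.04 m), for 0.05 s.
3. the tile tray is drawn out to its stop (value of joint tile_tray above 0.112 m), for 0.2 s.
At the end, for the whole second after the job is handed in: The dish tray is within 8 mm of fully home, the tile tray within 8 mm of its outer stop, and the tile and the dish lie flat and at rest in their trays' beds (value of joint dish_tray below 0.008 m and value of joint tile_tray above 0.112 m and horizontal distance between spot_tile and tile_bed below 0.035 m and angle between each of spot_tile, round_dish's own z axis and vertical below 0.1 rad and horizontal distance between round_dish and dish_bed below 0.035 m and linear speed of each of spot_tile, round_dish below 0.02 m/s); the robot touches nothing.
It fails at once if the tile is lifted (height (world z) of spot_tile above 0.03 m).
It fails at once if the dish is lifted (height (world z) of round_dish above 0.03 m).
It fails at once if the tile tray's lip is pinched (contact force between the fingers and tile_tray_c5 above 1 N and contact force between the fingers and tile_tray_c6 above 1 N).
It fails at once if the dish tray's lip is pinched (contact force between the fingers and dish_tray_c5 above 1 N and contact force between the fingers and dish_tray_c6 above 1 N).
It fails at once if another thing on the bench is moved (distance of any of mortar, beaker, jar, pencil from where it was at the start of the episode above 0.02 m).
It also fails if it takes over 51 s, if anything falls off the work surface, if the arm or the gripper's body presses on something with over 40 N, if the wrist force passes 120 N, or if a joint passes its speed limit or range.

## Working session

There is one attempt and no reset: what is moved stays moved. The work goes in short steps, each a Python script; the robot and the scene stay as the last script left them, time stands still between calls to the robot, and variables do not carry over. Pictures are saved under pics/ and viewed, and the job is handed in when it is done.

```bash
mkdir -p pics; ls
python3 - <<'E'
from cell import r
import cv2
for n in ("scene","top","wrist"):
    im=r.camera(n); cv2.imwrite(f"pics/{n}0.png",im[:,:,::-1])
    c=r.calibration(n); print(n,c["camera_matrix"].round(1).tolist(),c["cam_to_world"].round(4).tolist())
s=r.sense(); print(s["t"],s["position"],s["eef_rot"],s["width"])
E
```

```text
pics
scene [[377.0, 0.0, 315.9], [0.0, 377.0, 198.8], [0.0, 0.0, 1.0]] [[0.8263, 0.3167, -0.4657, 1.1123], [0.5631, -0.4822, 0.6711, -0.7027], [-0.012, -0.8168, -0.5768, 0.6883], [0.0, 0.0, 0.0, 1.0]]
top [[389.7, 0.0, 324.9], [0.0, 389.7, 197.5], [0.0, 0.0, 1.0]] [[0.0249, -0.9885, 0.1492, 0.4574], [-0.9997, -0.0256, -0.0026, -0.0007], [0.0064, -0.149, -0.9888, 1.0672], [0.0, 0.0, 0.0, 1.0]]
wrist [[328.8, 0.0, 314.0], [0.0, 328.8, 199.9], [0.0, 0.0, 1.0]] [[0.3845, 0.8849, 0.263, 0.1641], [0.9231, -0.3684, -0.1101, 0.5819], [-0.0005, 0.2851, -0.9585, 0.3722], [0.0, 0.0, 0.0, 1.0]]
0.15 [0.23003423 0.55389433 0.23071285] [-1.79945161e+02 -1.29321093e-02  1.57439418e+02] 0.08548669094180195
```

View pics/top0.png

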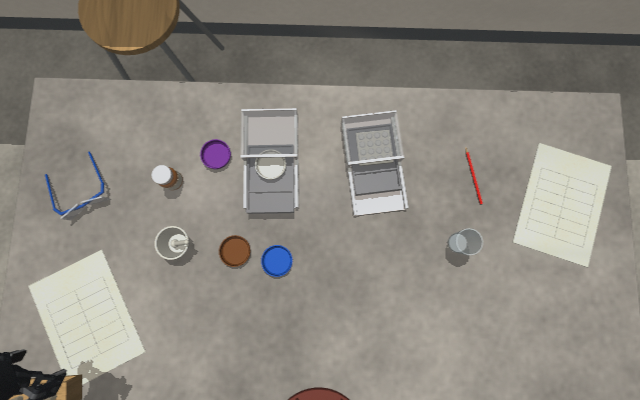

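View pics/scene0.png

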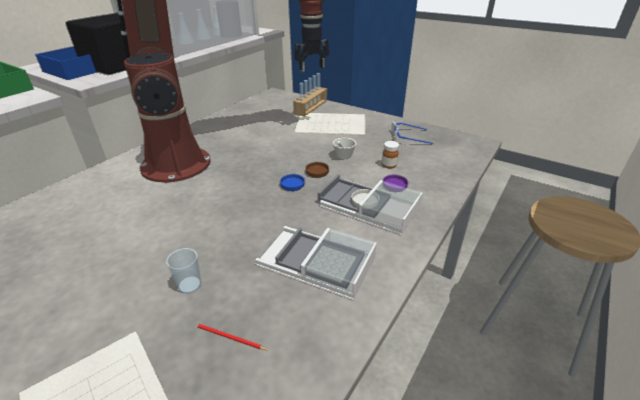

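View pics/wrist0.png

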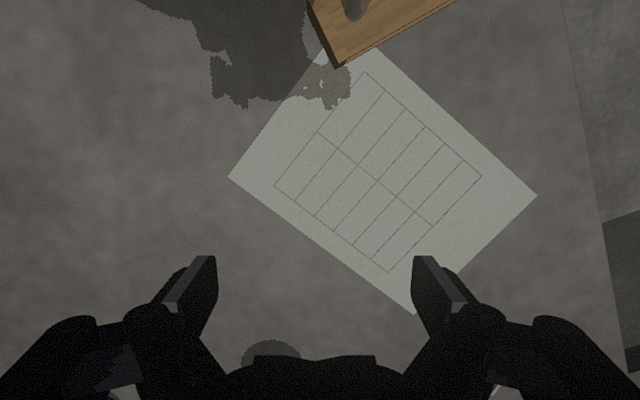

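Run:
```python
import cv2
im=cv2.imread("pics/top0.png")
cv2.imwrite("pics/z1.png",cv2.resize(im[95:225,230:420],None,fx=4.2,fy=4.2,interpolation=cv2.INTER_CUBIC))
```

```text
(no output)
```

View pics/z1.png

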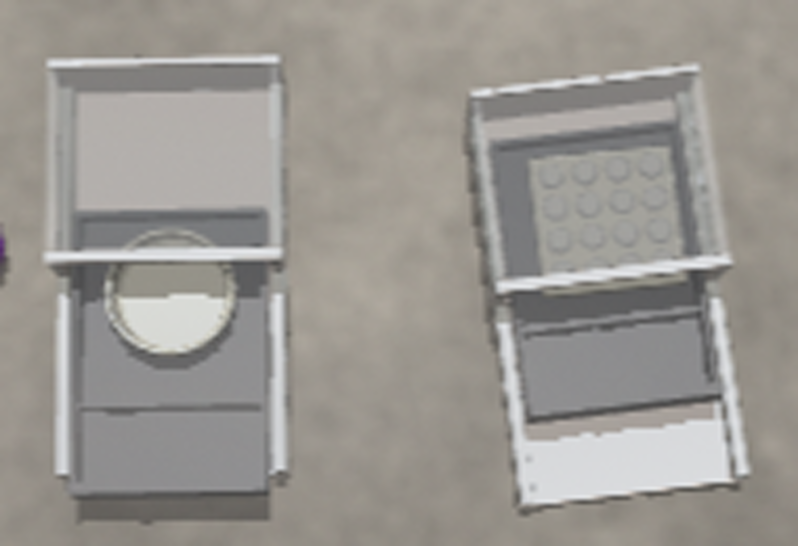

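```bash
cat > h.py <<'E'
import numpy as np
from cell import r
def bp(name,uv,z,cal=None):
    c=cal or r.calibration(name); K=c["camera_matrix"];T=c["cam_to_world"]
    d=T[:3,:3]@np.linalg.solve(K,[uv[0],uv[1],1.]); o=T[:3,3]
    return o+d*(z-o[2])/d[2]
def proj(P,c):
    K=c["camera_matrix"];T=c["cam_to_world"]
    q=(np.asarray(P)-T[:3,3])@T[:3,:3]; q=q@K.T; return q[:,:2]/q[:,2:]
E
python3 - <<'E'
from h import *
Z=lambda u,v:(230+u/4.2,95+v/4.2)
for n,l in dict(dish=[(45,264,.059),(284,260,.059),(48,58,.059),(280,55,.059),(62,476,.022),(280,478,.022),(75,492,.042),(268,490,.042)],
 tile=[(500,293,.059),(733,264,.059),(470,92,.059),(698,66,.059),(520,505,.022),(742,475,.022),(527,418,.042),(720,397,.042)]).items():
    for p in l: print(n,p,bp("top",Z(*p[:2]),p[2]).round(4)[:2])
E
```

```text
dish (45, 264, 0.059) [0.7099 0.2227]
dish (284, 260, 0.059) [0.7165 0.0719]
dish (48, 58, 0.059) [0.8461 0.2286]
dish (280, 55, 0.059) [0.8522 0.0793]
dish (62, 476, 0.022) [0.5798 0.212 ]
dish (280, 478, 0.022) [0.5821 0.0721]
dish (75, 492, 0.042) [0.5675 0.1992]
dish (268, 490, 0.042) [0.5719 0.0779]
tile (500, 293, 0.059) [ 0.6988 -0.0651]
tile (733, 264, 0.059) [ 0.7215 -0.2124]
tile (470, 92, 0.059) [ 0.8307 -0.0437]
tile (698, 66, 0.059) [ 0.8522 -0.1905]
tile (520, 505, 0.022) [ 0.5686 -0.0825]
tile (742, 475, 0.022) [ 0.5917 -0.2252]
tile (527, 418, 0.042) [ 0.622  -0.0846]
tile (720, 397, 0.042) [ 0.6388 -0.2072]
```

Run:
```python
from h import *
import cv2
print(bp("top",(277,260),.02), bp("top",(216,154),.02))
r.gripper_close(20)
r.movep([0.5,-0.0,0.24],[180,0,-177])
s=r.sense();print(s["t"],s["joint_pos"],s["position"])
cal=r.calibration("wrist");im=r.camera("wrist");cv2.imwrite("pics/w1.png",im[:,:,::-1])
np.savez("w1.npz",**cal)
```

```text
[0.44439395 0.11941573 0.02      ] [0.72879462 0.30004517 0.02      ]
3.125 [-1.49605892e+01 -1.14069215e+01 -1.03868273e+01  9.10191368e+01
  1.00599178e-02 -1.79996853e+01] [0.50004228 0.00058488 0.24003476]
```

View pics/w1.png

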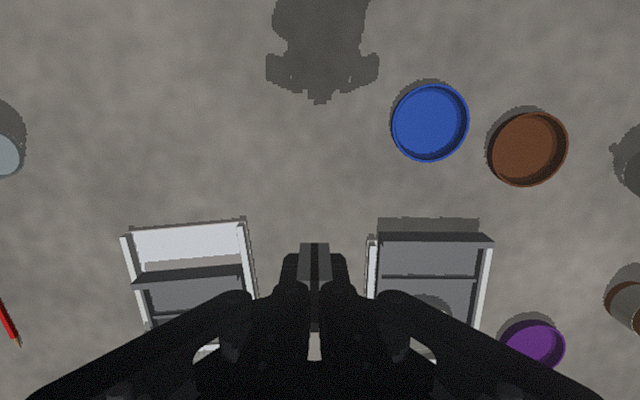

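```bash
cat >> h.py <<'E'
def fr(o,yaw):
    a=np.radians(yaw);R=np.array([[np.cos(a),-np.sin(a),0],[np.sin(a),np.cos(a),0],[0,0,1]])
    return lambda p: np.array([o[0],o[1],0])+np.asarray(p,float)@R.T
def wire(q):
    L=[]
    def rect(x0,x1,y0,y1,z): L.append(([(x0,y0,z),(x1,y0,z),(x1,y1,z),(x0,y1,z)]))
    rect(-.200,.065,-.075,.075,.008); rect(-.068,.062,-.075,.075,.059)
    l=-.125-q
    rect(l-.008,l,-.063,.063,.042); rect(l-.008,l,-.063,.063,.016); rect(l,l+.05,-.059,.059,.016)
    return L
def draw(img,cal,units,s=1,off=(0,0)):
    import cv2
    for (o,yaw,q),col in zip(units,[(0,0,255),(0,200,0)]):
        f=fr(o,yaw)
        for p in wire(q):
            uv=(proj(f(p),cal)-off)*s
            cv2.polylines(img,[np.round(uv).astype(int)],True,col,1)
E
python3 - <<'E'
from h import *
import cv2
U=[((.784,.1505),2.6,.087),((.7787,-.1277),9.0,.025)]
c=dict(np.load("w1.npz")); print(c["cam_to_world"].round(3))
im=cv2.imread("pics/w1.png")[190:340,80:540]; im=cv2.resize(im,None,fx=1.7,fy=1.7); draw(im,c,U,1.7,(80,190)); cv2.imwrite("pics/o1.png",im)
im=cv2.imread("pics/top0.png")[95:235,230:420]; im=cv2.resize(im,None,fx=4.2,fy=4.2); draw(im,r.calibration("top"),U,4.2,(230,95)); cv2.imwrite("pics/o2.png",im)
E
```

```text
[[-0.052  0.957  0.285  0.429]
 [ 0.999  0.05   0.015 -0.003]
 [ 0.     0.286 -0.958  0.381]
 [ 0.     0.     0.     1.   ]]
```

View pics/o1.png

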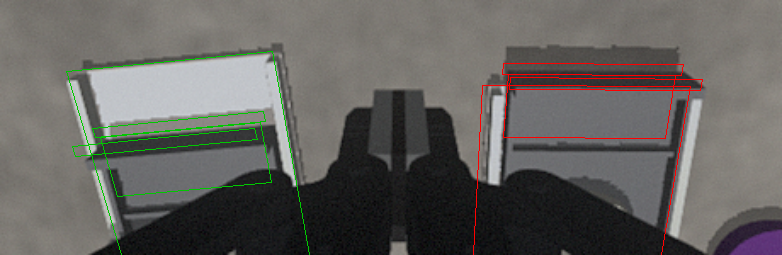

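View pics/o2.png

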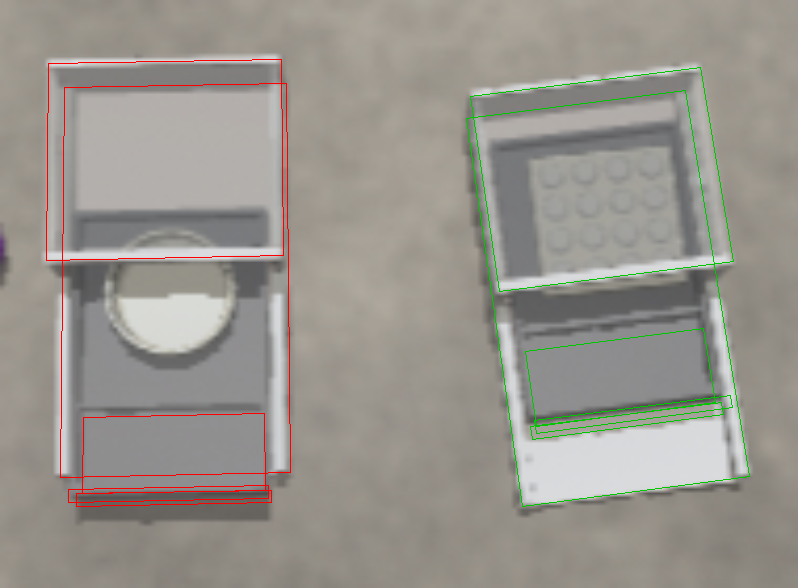

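Run:
```python
from h import *
import cv2
f=fr((.784,.1515),1.8); O=[180,0,-178.2]
r.movep(f([-.25,0,.10]),O)
r.line_to(f([-.25,0,.031]),vel=.1)
print(r.sense()["wrist_force"],r.sense()["t"])
print(r.line_to(f([-.160,0,.031]),vel=.05))
s=r.sense();print(s["wrist_force"],s["t"],s["position"])
print(r.line_to(f([-.138,0,.031]),vel=.03,threshold=10))
s=r.sense();print(s["wrist_force"],s["t"],s["position"],f([-.138,0,.031]))
cv2.imwrite("pics/top1.png",cv2.resize(r.camera("top")[95:235,230:420,::-1],None,fx=4.2,fy=4.2))
```

```text
[0.01399258 0.33689771 0.12194612] 4.8417
False
[-1.55926851  0.71277309 -1.26166806] 6.7917 [0.62408399 0.14629958 0.03104551]
True
[ 0.2906709  -0.34622416  0.09024179] 7.3417 [0.63884908 0.14700703 0.0301457 ] [0.64606809 0.14716532 0.031     ]
```

View pics/top1.png

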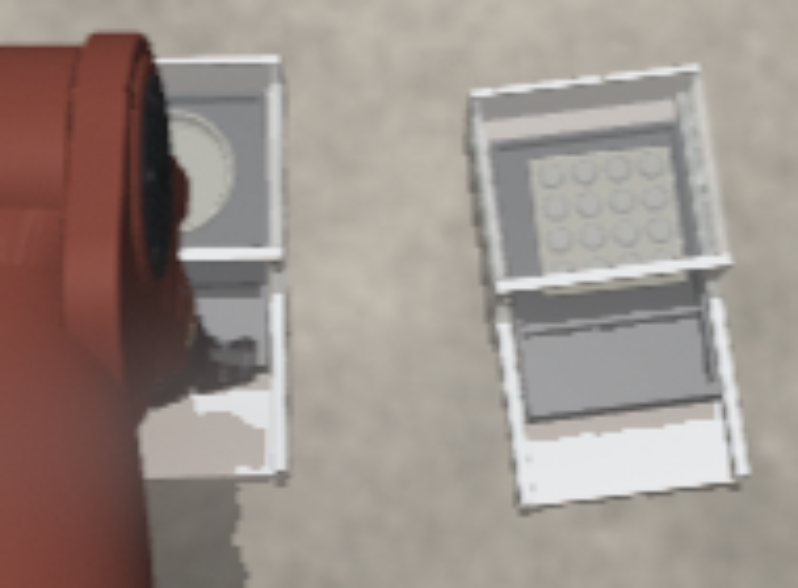

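Run:
```python
from h import *
import cv2
f=fr((.784,.1515),1.8)
print(r.line_to(f([-.136,0,.031]),vel=.02,threshold=14))
s=r.sense();print(s["wrist_force"],s["t"],s["position"])
r.sleep(.25)
r.line_to(f([-.175,0,.031]),vel=.1)
r.line_to(f([-.175,0,.14]),vel=.2)
g=fr((.7787,-.1277),9.0); O=[180,0,-171]
p=g([-.20,0.0,.16])
r.movep(p,O)
s=r.sense();print(s["t"],s["position"],p,s["wrist_force"])
cal=r.calibration("wrist");np.savez("w2.npz",**cal);im=r.camera("wrist")[:,:,::-1].copy()
U=[((.784,.1515),1.8,.0),((.7787,-.1277),9.0,.015)]
cv2.imwrite("pics/w2.png",im)
im=cv2.imread("pics/w2.png");draw(im,cal,U);cv2.imwrite("pics/w2o.png",im)
im=r.camera("top")[95:235,230:420,::-1];im=cv2.resize(im,None,fx=4.2,fy=4.2);draw(im,r.calibration("top"),U,4.2,(230,95)); cv2.imwrite("pics/o3.png",im)
```

```text
True
[ 0.45942148 -0.38863612 -0.60625085] 7.6917 [0.63880867 0.14711025 0.02919313]
10.25 [ 0.5811755  -0.15792269  0.15943175] [ 0.58116233 -0.15898689  0.16      ] [-1.02930807  0.41807801 -0.43195896]
```

View pics/w2o.png

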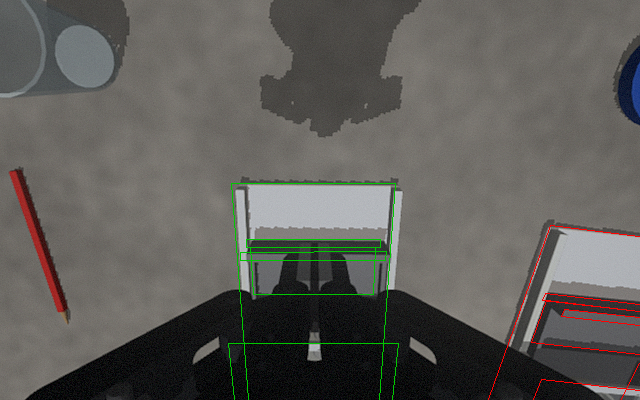

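View pics/o3.png

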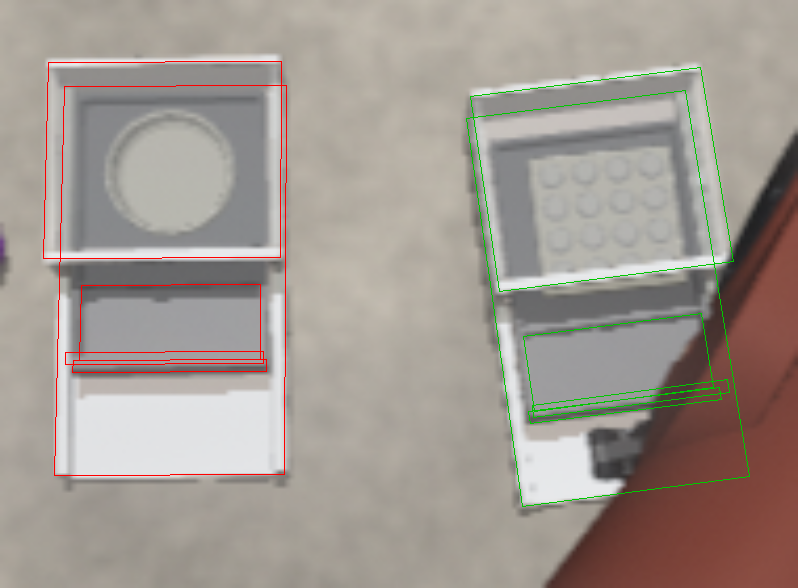

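Run:
```python
from h import *
import cv2
g=fr((.7787,-.1277),9.0)
r.line_to(g([-.116,0,.10]),vel=.15)
print(r.line_to(g([-.116,0,.027]),vel=.06,threshold=6))
s=r.sense();print(s["t"],s["position"],g([-.116,0,.027]),s["wrist_force"])
if s["position"][2]<.030:
    print(r.line_to(g([-.215,0,.027]),vel=.05,threshold=12))
    s=r.sense();print(s["t"],s["position"],g([-.215,0,.027]),s["wrist_force"])
cal=r.calibration("wrist")
cv2.imwrite("pics/w3.png",r.camera("wrist")[:,:,::-1])
```

```text
False
12.5583 [ 0.66447748 -0.14597853  0.02757658] [ 0.66412815 -0.1458464   0.027     ] [ 0.07650015  0.43868204 -0.48095874]
False
14.6917 [ 0.56639573 -0.16151394  0.02701251] [ 0.56634701 -0.16133341  0.027     ] [0.78323495 0.59830574 0.73057846]
```

View pics/w3.png

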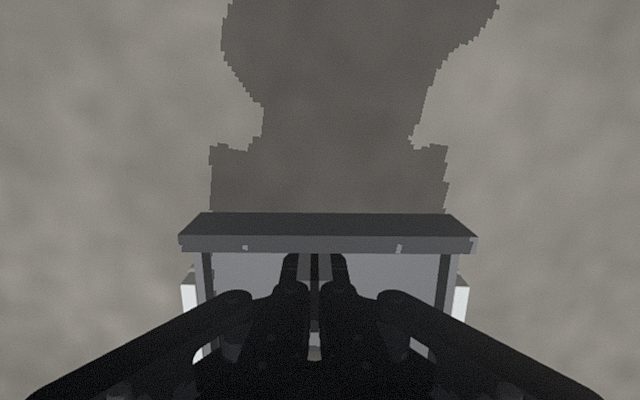

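The tray is following the finger: its lip sits in front of the fingertips at about rows 213–252. I'll go on to the stop.

Run:
```python
from h import *
import cv2
g=fr((.7787,-.1277),9.0)
for k in range(2):
    print(r.line_to(g([-.246,0,.027]),vel=.03,threshold=12))
    s=r.sense();print(s["t"],s["position"],g([-.234,0,.027]),s["wrist_force"])
r.sleep(.3)
p=g([-.195,0,.027]); 
r.line_to([*(np.array(s["position"][:2])+ (g([.014,0,0])-g([0,0,0]))[:2]),.029],vel=.05)
q=r.sense()["position"]; r.line_to([q[0],q[1],.16],vel=.12)
r.movep([.45,0,.24],[180,0,-177])
s=r.sense();print(s["t"],s["position"],s["wrist_force"])
U=[((.784,.1515),1.8,.0),((.7787,-.1277),9.0,.12)]
full=r.camera("top")[:,:,::-1].copy();cv2.imwrite("pics/top4.png",full)
im=cv2.resize(full[95:235,230:420],None,fx=4.2,fy=4.2);draw(im,r.calibration("top"),U,4.2,(230,95)); cv2.imwrite("pics/o4.png",im)
cv2.imwrite("pics/scene4.png",r.camera("scene")[:,:,::-1])
```

```text
True
15.4333 [ 0.54770903 -0.16432782  0.02714658] [ 0.54758093 -0.16430566  0.027     ] [3.32862999 1.27040663 1.74001847]
True
15.6417 [ 0.54773413 -0.16428879  0.02715887] [ 0.54758093 -0.16430566  0.027     ] [1.07085742 0.98268787 2.1180948 ]
18.4667 [ 0.45039768 -0.00050722  0.2393075 ] [-0.02340678 -0.76523889 -0.44611788]
```

View pics/o4.png

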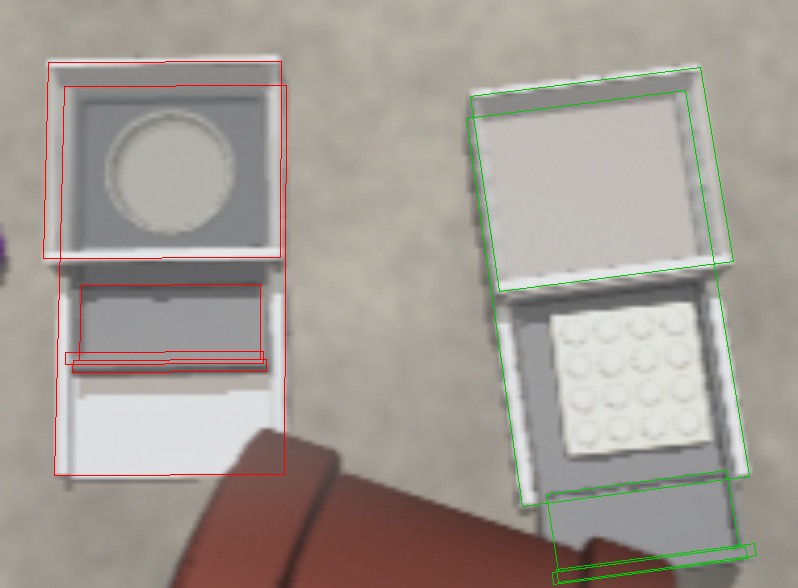

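View pics/scene4.png

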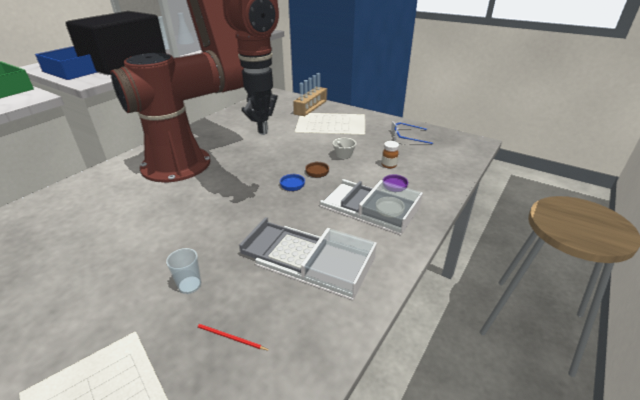

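Run:
```python
from h import *
g=fr((.7787,-.1277),9.0);f=fr((.784,.1515),1.8)
Z=lambda u,v:(230+u/4.2,95+v/4.2)
print(bp("top",Z(633,381),.026)-g([-.245+.114,0,.026]), bp("top",Z(170,172),.036)-f([-.125+.114,0,.036]))
r.hand_in()
```

```text
[ 1.31681079e-03 -5.97475758e-03  2.42861287e-17] [ 6.38595524e-03 -1.21381780e-03  3.46944695e-17]
the job is handed in; nothing more can be done
```

I pushed the dish tray home under its hood, drew the tile tray out to its stop, and handed the job in at about 18.5 s of the 51 s allowed. No verdict came back.

- **Dish tray:** I pushed the front of the lip with the closed fingers. It stopped hard at the same place on two pushes (thresholds of 10 N and 14 N), at the position expected for fully home. The top picture afterwards agreed.
- **Tile tray:** I lowered the closed fingers into the finger well behind the lip and pulled straight out. It stopped firmly within 1 mm of the position expected at full travel (0.12 m), and a second pull stopped at the same place. In the last top picture the arm hid part of the lip; the visible part agreed.
- **Tile and dish:** both lie flat, each about 6 mm from its bed centre (35 mm allowed), measured from the top picture.
- **Other things:** the mortar, beaker, jar and pencil look unmoved in the last scene picture, but I did not measure them. The arm ended clear of everything.

No check failed. My early estimates of how far out the trays stood were revised: the tile tray from 25 mm to about 15 mm, and the dish tray by a few millimetres.

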